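# Set the jig's sliding stop against the board and run its wing screw down tight

### The arm

A 7-joint arm with a two-finger parallel gripper is mounted at the origin on the work surface. World frame = base frame: x ahead of the robot, y to its left, z up, the work surface at z = 0. Lengths are in mm, angles in rad, forces in N, time in s.
With the tool pointing down it reaches from about 400 to 875 mm from the base axis. Payload 4.4 kg.
Tool frame: the origin (TCP) lies at the very end of the fingers, on their centre line; the grasp point (between the pads) lies 19 mm behind it; z points along the fingers, x is the direction in which the jaws open and shut, and the axes are right-handed (so a half turn about z gives the same grasp; the last joint's range is limited). The gripper opens to 85 mm and grips with 20 to 120 N. Pads are 22 mm wide; open, the fingers measure 114 mm over their backs; the gripper's body (76 mm by 85 mm) begins 54 mm behind the grasp point. The pads swing forward as they close: fully open they stand 13 mm farther back than shut.
Start: joints at [-1.298, 0.628, 0.038, 1.517, -0.027, 0.996, -0.02], TCP at [216.007, 613.074, 196.413] pointing down, gripper open.
Joint ranges: [-3.06, 3.06], [-0.37, 2.12], [-1.25, 1.32], [0.18, 2.47], [-1.1, 4.24], [0.23, 1.98], [-2.94, 2.94]. Speed limits (rad/s): [2.57, 2.57, 3.14, 3.14, 3.14, 3.14, 3.14].

### API

Orientations are given as [roll, pitch, yaw] about the fixed x, y, z axes, in that order (R = Rz(yaw) Ry(pitch) Rx(roll)).
In Python, from cell import ctrl, get_image, job, models gives the robot as it stands.
- The arm moves only by the tool move_arm, never from a script. Its argument "moves" is a list that holds one entry, the list of rows, each a list of 6 numbers: the shift along the tool's x, y, z in m, then the turn, a rotation vector about the tool's x, y, z in rad. A call has 1 to 20 rows; each row is the pose to reach, as a shift and turn from the pose commanded when the call began, along the tool's axes at that moment; what a row does not reach only later rows make up. A row lasts 1/8 s, in which the tool goes at most 62.5 mm and 10.7 degrees, less where a joint would pass 70% of its speed; a pose out of reach is approached as far as the arm can. A call with a gripper value outside its range is refused whole. "jaw" is the opening, from 0 (shut) to 1 (fully open), set as the call begins (left out, the last holds). The fingers move at their own pace and stop on an object; the grip force is fixed at half the most. Time passes only in rows, so rows that repeat a pose let the fingers close. It gives the time, the measured TCP pose, the force and the opening at its end, in the units of the state.
- ctrl.read_state(): the state, without advancing time (a new reading comes with each control period).
- get_image(name): name is "scene" or "top" or "wrist"; returns a dict with "color" (400x640x3 uint8, blue, green, red), "fov_y" (degrees; the focal length in pixels is half the picture's height over the tangent of half this angle, whatever the lens; pixels are square), "cx", "cy" (the principal point, pixels), "origin" and "orientation" of the camera in the world; the wrist camera has in their place "hand_eye" (4x4, takes a point from camera to tool coordinates, whose origin is the TCP and whose axes are the tool frame's). Camera axes: x right, y up, looking along -z (the intrinsics and any distortion apply to the point x, -y, -z); pixel columns grow to the right and rows downward; lengths in mm; the calibration is good to about 2 mm. A picture is of the moment at which its call begins: read the wrist's pose just before it. There is no depth.
- job.finish_job(): hands the job in, once; it reports no verdict.
Trained networks look in the newest picture that a camera, given by its name, has taken for a name from the list of things; names that differ only in an ending like _2 or _b are one class to them, and where a whole thing is asked for, a point or a joint stands for the part that bears it (a point fixed in the world has none). Each returns a list of dicts, best first, with "score" (0 to 1); they miss things now and then, are a little off and sometimes report something else, mostly with a low value. They report only what shows in the picture. A call takes as long as a camera call. They do not tell look-alikes from the thing itself.
- models.cut_out(camera, thing): "pixels" (400x640 bool, what is visible of it) and "uv" ([column, row] in pixels, amid what is visible of it).
- models.place_of(camera, thing): "uv" ([column, row] in pixels: a listed point, or the origin of a listed thing).
The state is a dict: "clock": time; "qpos": joint angles; "qd": joint speeds; "tau": joint torques, N m; "eef_pos": TCP position; "tool_rot": TCP orientation; "force": force on the tool from outside, world axes, zero at the start; "torque": the same for the moment, N m; "width": finger opening in mm.
Only numpy, scipy, OpenCV 4.12 (cv2) and the standard library are available. Lean on these libraries where they do the work, as an engineer would, in place of code of your own. Each camera call takes 0.05 s, during which the arm holds its last target.

### The job

On the woodworking jig, push the sliding stop block along its track towards the board until the board sits snug between it and the fixed end stop, with no gap at either end. Then tighten the loose wing screw on top of the block: knock its wings round clockwise (seen from above) with repeated fingertip strokes, pushing from one side only, until it comes up against its stop and turns no further. Do not pinch or put the fingers astride the screw or the block, do not lift the board, and leave the glue bottle, the offcut and the screwdriver where they are.

Things in the scene. Friction and masses are not known exactly. Their poses are not given: they have to be found in the camera images.
- jig: Fixed plywood jig on the bench; position and yaw vary. Origin: mid-length, on the bench surface, under the line along which the screw's axis travels. y runs along its length (robot's left at yaw 0), x away from the robot, z up. Base 400 mm long (y), x = -60 to +65 mm, top at z = 18 mm.
- fence_top (a point): Inner top edge, mid-length, of the wooden fence that runs the jig's whole length on the robot's side: jig x = -55 to -35 mm, top at z = 78 mm. It is 35 mm from the screw's axis and as high as the wings, so a finger has no room there: work the wings on the side away from the robot, one after the other. Axes as the jig's.
- end_face (a point): Centre of the fixed wooden end stop's face towards the board, at the jig's right end: jig y = -170 mm, x = -35 to +25 mm, z = 18 to 58 mm. Axes as the jig's.
- sliding_stop (a joint): Travel q (m) of the dark wood sliding block towards the end stop (jig -y); limits 0 to 0.095, starts at 0 to 0.04; 0.080 when the board is snug. Block 60 mm (jig x, -30 to 30) by 72 mm (y) by 30 mm high, on the base (z = 18 to 48 mm), centre at jig y = 86 mm - q. It takes about 5 N to slide and stays where left; the drag is the same after tightening.
- stop_face (a point): Centre of the sliding block's left face (the one away from the board), 36 mm from the block's centre, 15 mm above the jig base: the place to push, towards the jig's -y. Axes as the jig's.
- wing_screw (a joint): Turn (rad) of the wing screw on top of the sliding block; grows as it turns clockwise seen from above (tightening). Starts loose at 0 to 2.2; comes up hard against its stop (tight) at 7.0. Friction about 0.04 N m all the way (1 to 2 N on a wing); it stays where left, and does not rise or sink as it turns.
- screw_axis (a point): On the screw's vertical axis (the block's centre in plan), level with the wings' tops, 78 mm above the bench; turns with the screw, its x along one wing. Steel: round hub 22 mm across, two equal flat wings opposite each other, tips 32 mm from the axis, 6 mm thick, from 12 to 30 mm above the block's top (60 to 78 mm above the bench).
- wing_tip (a point): Top of the outer end of one wing, 32 mm from the screw's axis, on the screw_axis x axis; the other wing is opposite.
- workpiece: The loose board: pale wood, 60 mm (x) by 140 mm (y) by 22 mm thick, 0.14 kg, lying flat on the jig base between end stop and sliding block, at first up to 20 mm short of the end stop. Origin: centre of its underside; snug, it is at jig y = -100 mm. It slides easily along the base.
- glue_bottle: Bystander: white glue bottle, 56 mm across, 130 mm tall, standing beyond the board. Origin: centre of its underside.
- offcut: Bystander: wood offcut 45 x 70 x 35 mm lying beyond the jig's left half. Origin: centre of its underside.
- screwdriver: Bystander: screwdriver about 200 mm long lying on the bench between the robot and the jig's fence, along the fence. Origin: under its middle.
There are look-alikes about, which are no part of the job. Leave any grey look-alike of the workpiece alone.

How it is judged (in metres and radians):
On the way, in this order (a step that is already met when the one before it is completed fails the run):
1. the board is snug between the sliding block and the end stop (value of joint sliding_stop above 0.077 m and y of workpiece in the frame of jig between -0.1025 and -0.0975 m and z of workpiece in the frame of jig below 0.022 m and angle between workpiece's own z axis and vertical below 0.05 rad), for 0.2 s.
2. the wing screw is tight with the board still snug (all of step 1 and value of joint wing_screw above 6.85 rad), for 0.2 s.
At the end, for the whole second after the job is handed in: The board lies flat within 2.5 mm of the fixed end stop, the sliding block is within 3 mm of its home position against the board (joint above 0.077), the wing screw is within 0.15 rad of its tight stop (joint above 6.85), and all are at rest (all of step 2 and linear speed of workpiece below 0.01 m/s and velocity of joint wing_screw below 0.1 rad/s); the robot touches nothing.
It fails at once if the wing screw is pinched or straddled by the fingers (x of the grasp point in the frame of screw_axis between -0.032 and 0.032 m and y of the grasp point in the frame of screw_axis between -0.005 and 0.005 m and z of the grasp point in the frame of screw_axis between -0.03 and 0.015 m).
It fails at once if the sliding block is pinched or straddled by the fingers (x of the grasp point in the frame of stop_face between -0.028 and 0.028 m and y of the grasp point in the frame of stop_face between -0.066 and -0.006 m and z of the grasp point in the frame of stop_face between -0.015 and 0.03 m).
It fails at once if the board is lifted or tipped (z of workpiece in the frame of jig above 0.026 m or angle between workpiece's own z axis and vertical above 0.15 rad).
It fails at once if the glue bottle, the offcut or the screwdriver is disturbed (distance of any of glue_bottle, offcut, screwdriver from where it was at the start of the episode above 0.02 m or angle between any of glue_bottle, offcut's own z axis and vertical above 0.3 rad).
It also fails if it takes over 58 s, if anything falls off the work surface, if the arm or the gripper's body presses on something with over 40 N, if the wrist force passes 120 N, or if a joint passes its speed limit or range.

## Working session

There is one attempt and no reset: what is moved stays moved. The work goes in short steps, Python scripts to look and compute and a tool call to move; the robot and the scene stay as the last step left them, time stands still between calls to the robot, and variables do not carry over. Pictures are saved under pics/ and viewed, and the job is handed in when it is done.

Besides the shell and the picture viewer there is one more tool, called after "Emit:" by a JSON object that holds its "name" and its "arguments". move_arm: Moves the arm, as the interface text tells. Its arguments: {"type":"object","properties":{"moves":{"type":"array","items":{"type":"array","items":{"type":"array","items":{"type":"number"}}}},"jaw":{"type":"number"}},"required":["moves"]}

```bash
ls; mkdir -p pics; python3 - <<'E'
from cell import ctrl,get_image,job,models
import cv2,numpy as np
s=ctrl.read_state();print(s['clock'],s['eef_pos'],s['tool_rot'],s['width'])
for c in('scene','top'):
    im=get_image(c);cv2.imwrite(f'pics/{c}0.png',im['color']);print(c,{k:v for k,v in im.items() if k!='color'})
    for t in('jig','fence_top','end_face','stop_face','screw_axis','wing_tip','workpiece','glue_bottle','offcut','screwdriver'):
        print(t,[(np.round(d['uv'],1).tolist(),round(d['score'],2)) for d in models.place_of(c,t)][:4])
E
```

```text
pics
0.0 [215.78043832 612.39025933 195.4799372 ] [3.14155547e+00 1.94389854e-03 1.23200177e+00] 85.79211263564828
scene {'fov_y': 57.72098560802939, 'cx': 317.9365752486042, 'cy': 200.03284255850448, 'origin': array([ 712.44756187, -288.25580299,  631.94671769]), 'orientation': array([ 5.34530542e-01, -2.99719186e-04,  5.72348573e-01])}
jig []
fence_top [([333.7, 165.8], 0.6)]
end_face [([278.3, 237.5], 0.89)]
stop_face [([379.1, 161.1], 0.74)]
screw_axis [([369.2, 159.6], 0.75), ([352.2, 293.8], 0.18)]
wing_tip [([374.3, 163.9], 0.77)]
workpiece [([313.7, 219.3], 0.85), ([213.6, 310.4], 0.82), ([207.7, 212.3], 0.79)]
glue_bottle [([348.1, 291.7], 0.8)]
offcut [([433.7, 203.3], 0.97)]
screwdriver [([307.1, 155.8], 0.81), ([380.1, 160.6], 0.64)]
top {'fov_y': 47.462926894716134, 'cx': 324.637788687608, 'cy': 200.79778124031625, 'origin': array([426.42102169,  13.90318795, 962.55608815]), 'orientation': array([ 0.12778509, -0.01457101, -1.57718482])}
jig [([291.3, 201.8], 0.9)]
fence_top [([287.5, 212.6], 0.8)]
end_face [([373.0, 217.8], 0.86), ([275.4, 179.2], 0.64)]
stop_face [([245.8, 186.5], 0.73)]
screw_axis [([264.4, 188.3], 0.74), ([292.7, 199.4], 0.62)]
wing_tip [([372.7, 219.2], 0.69), ([274.7, 177.8], 0.49)]
workpiece [([334.2, 208.8], 0.86), ([377.5, 299.4], 0.66), ([443.0, 232.3], 0.58)]
glue_bottle [([370.3, 153.0], 0.91), ([262.4, 187.9], 0.42)]
offcut [([256.0, 127.8], 0.59)]
screwdriver [([271.9, 263.4], 0.55), ([335.5, 206.5], 0.5)]
```

View pics/scene0.png

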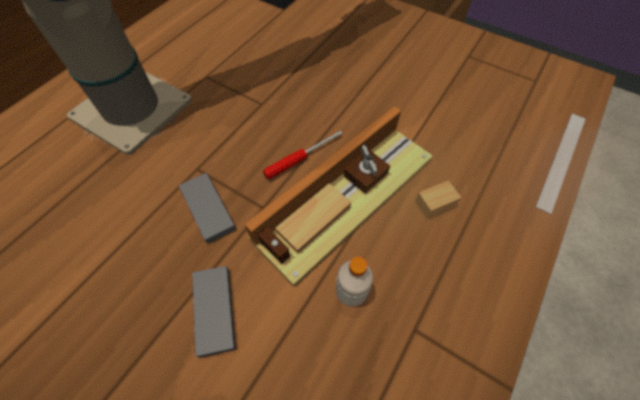

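View pics/top0.png

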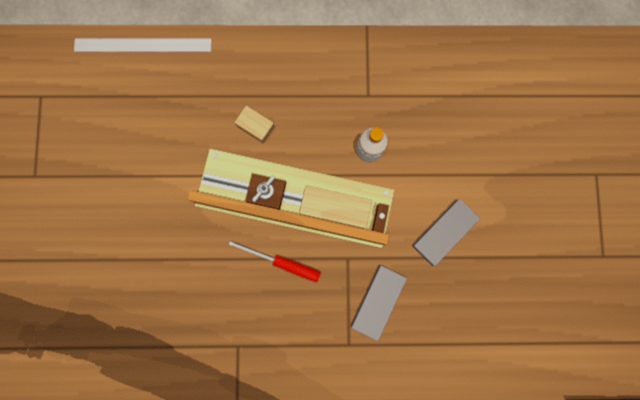

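The pale board (top 334,208) lies on the jig, between the block (264,189) and the end stop (381,218). The grey ones (443,232 and 377,299 in top) are look-alikes. Now I'll fit the jig's pose.

```bash
cat > h.py <<'E'
import numpy as np,cv2
from scipy.spatial.transform import Rotation as R
def cam(im):
    f=200/np.tan(np.radians(im['fov_y'])/2)
    if 'hand_eye' in im:
        raise Exception
    return dict(f=f,cx=im['cx'],cy=im['cy'],o=np.array(im['origin']),R=R.from_euler('xyz',im['orientation']).as_matrix())
def camw(im,s):
    f=200/np.tan(np.radians(im['fov_y'])/2);T=np.array(im['hand_eye'])
    Rt=R.from_euler('xyz',s['tool_rot']).as_matrix()
    return dict(f=f,cx=im['cx'],cy=im['cy'],o=Rt@T[:3,3]+s['eef_pos'],R=Rt@T[:3,:3])
def onz(c,uv,z):
    d=c['R']@np.array([(uv[0]-c['cx'])/c['f'],-(uv[1]-c['cy'])/c['f'],-1]);t=(z-c['o'][2])/d[2];return c['o']+t*d
def proj(c,p):
    q=(np.asarray(p)-c['o'])@c['R'];return np.array([c['cx']+c['f']*q[...,0]/-q[...,2],c['cy']-c['f']*q[...,1]/-q[...,2]]).T
E
python3 - <<'E'
from h import *
from cell import get_image
import pickle
cs={}
for n in('scene','top'):
    im=get_image(n);c=cam(im);cs[n]=c
    pickle.dump(c,open(n+'.pkl','wb'))
P={'scene':dict(screw=(369.2,159.6),end=(278.3,237.5),stop=(379.1,161.1),work=(313.7,219.3),fence=(333.7,165.8)),
'top':dict(screw=(264.4,188.3),end=(373,217.8),stop=(245.8,186.5),work=(334.2,208.8),fence=(287.5,212.6),jig=(291.3,201.8))}
Z=dict(screw=78,end=38,stop=33,work=18,fence=78,jig=0)
for n in P:
    for k,uv in P[n].items(): print(n,k,np.round(onz(cs[n],uv,Z[k]),1))
im=cv2.imread('pics/top0.png')[135:260,180:405];cv2.imwrite('pics/tc.png',cv2.resize(im,None,fx=3.5,fy=3.5,interpolation=2))
im=cv2.imread('pics/scene0.png')[100:285,240:440];cv2.imwrite('pics/sc.png',cv2.resize(im,None,fx=3.2,fy=3.2,interpolation=2))
E
```

```text
scene screw [568.5 115.3  78. ]
scene end [504.7 -96.7  38. ]
scene stop [575.7 155.7  33. ]
scene work [532.1 -22.9  18. ]
scene fence [519.4  66.4  78. ]
top screw [565.3 118.4  78. ]
top end [509.7 -98.9  38. ]
top stop [576.3 162.1  33. ]
top work [530.8 -20.5  18. ]
top fence [517.1  72.9  78. ]
top jig [548.2  70.1   0. ]
```

View pics/tc.png

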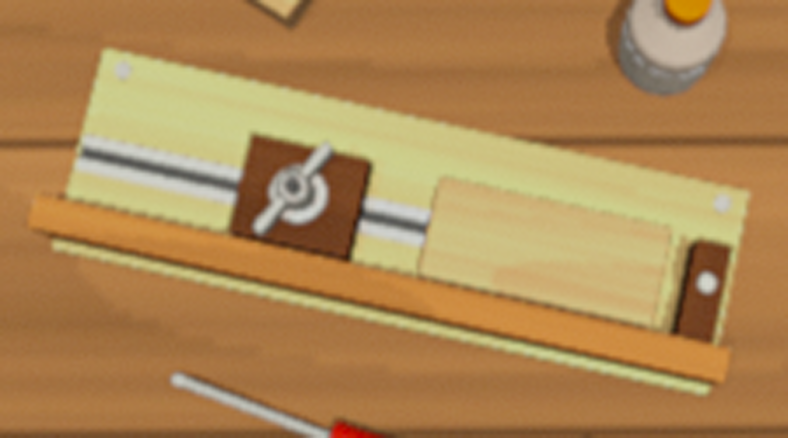

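View pics/sc.png

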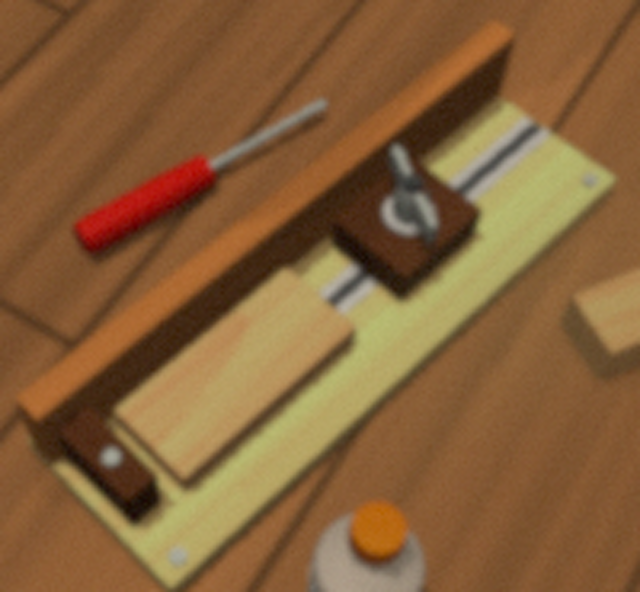

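```bash
cat > fit.py <<'E'
from h import *
import pickle
from scipy.optimize import least_squares
T=lambda u,v:(180+u/3.5,135+v/3.5)
S=lambda u,v:(240+u/3.2,100+v/3.2)
fix=[('top',T(104,48),(65,200,18)),('top',T(748,190),(65,-200,18)),('top',T(37,195),(-35,200,78)),('top',T(30,228),(-55,200,78)),('top',T(730,348),(-35,-200,78)),('top',T(722,382),(-55,-200,78)),
('scene',S(614,180),(65,200,18)),('scene',S(172,588),(65,-200,18)),('scene',S(497,22),(-55,200,78)),('scene',S(513,40),(-35,200,78)),('scene',S(20,405),(-55,-200,78)),('scene',S(40,430),(-35,-200,78))]
blk=[('top',T(252,133),(30,36,48)),('top',T(371,160),(30,-36,48)),('scene',S(477,214),(30,36,48)),('scene',S(402,282),(30,-36,48)),('top',(264.4,188.3),(0,0,78)),('scene',(369.2,159.6),(0,0,78))]
brd=[('top',T(442,177),(30,70,40)),('top',T(670,226),(30,-70,40)),('scene',S(353,325),(30,70,40)),('scene',S(185,468),(30,-70,40))]
C={n:pickle.load(open(n+'.pkl','rb')) for n in('top','scene')}
def w(p,l):
    c,s=np.cos(p[2]),np.sin(p[2]);return np.array([p[0]+c*l[0]-s*l[1],p[1]+s*l[0]+c*l[1],l[2]])
def res(p):
    r=[]
    for L,o in((fix,0),(blk,86-p[3]),(brd,p[4])):
        for n,uv,l in L: r.append(proj(C[n],w(p,(l[0],l[1]+o,l[2])))-uv)
    return np.array(r)
if __name__=='__main__':
    f=least_squares(lambda p:res(p).ravel(),[540,70,0.2,20,-85],loss='soft_l1')
    print(np.round(f.x,3));print(np.round(res(f.x),1).tolist())
    p=f.x;np.save('p.npy',p)
    print('screw',w(p,(0,86-p[3],78)))
    for n,a in(('top',(T(325,147),T(260,232))),('scene',(S(398,148),S(430,240)))):
        A=[onz(C[n],u,78) for u in a];d=A[0]-A[1];print(n,A,np.hypot(*d[:2]),'angle in jig',np.degrees(np.arctan2(d[1],d[0])-p[2]))
    for nm,uv in (('offcut',(254,123)),('bottle',(373,145))):
        q=onz(C['top'],uv,20);d=q[:2]-p[:2];c,s=np.cos(p[2]),np.sin(p[2]);print(nm,q,c*d[0]+s*d[1],-s*d[0]+c*d[1])
E
python3 fit.py
```

```text
[ 5.52592e+02  6.12840e+01 -2.22000e-01  2.82080e+01 -8.63160e+01]
[[-0.1, -0.0], [0.9, -0.2], [-0.7, -0.7], [-1.3, -0.2], [1.2, -0.5], [1.5, -0.1], [0.6, -1.1], [-0.3, 0.7], [-1.7, -1.9], [0.8, -2.5], [-2.4, -2.1], [-1.3, -2.3], [0.7, -0.4], [1.1, -0.6], [0.9, -1.2], [0.1, -1.0], [0.4, -0.0], [-0.9, -1.6], [-0.8, -0.8], [0.8, -0.2], [1.5, -0.2], [-0.2, 3.3]]
screw [565.31186816 117.65855663  78.        ]
top [array([587.73977333, 102.02936387,  78.        ]), array([539.66014983, 137.90457522,  78.        ])] 59.98900720461615 angle in jig -24.013944463202478
scene [array([545.04549613, 138.61352406,  78.        ]), array([593.56772613,  89.2993877 ,  78.        ])] 69.18302429123833 angle in jig 147.2512218775526
offcut [715.28005567 148.87562972  20.        ] 139.4196113366891 121.25166397910432
bottle [ 666.57857053 -104.19396414   20.        ] 147.6133419102561 -136.33117079594146
```

```bash
cat > go.py <<'E'
from h import *
from cell import ctrl
import sys
from fit import w
p=np.load('p.npy')
def jig(P):
    d=np.array(P[:2])-p[:2];c,s=np.cos(p[2]),np.sin(p[2]);return np.array([c*d[0]+s*d[1],-s*d[0]+c*d[1],P[2]])
def rel(jt,yaw=None):
    s=ctrl.read_state();Rt=R.from_euler('xyz',s['tool_rot'])
    d=Rt.inv().apply(w(p,jt)-s['eef_pos'])
    yaw=p[2] if yaw is None else yaw
    rv=(Rt.inv()*R.from_euler('xyz',[np.pi,0,yaw])).as_rotvec()
    return np.round(d/1000,4),np.round(rv,3)
if __name__=='__main__':
    s=ctrl.read_state();print(s['clock'],'jig',np.round(jig(s['eef_pos']),1),s['width'],np.round(s['force'],1))
    for a in sys.argv[1:]: print(a,*[x.tolist() for x in rel(tuple(map(float,a.split(','))))])
E
python3 go.py 8,122,150
```

```text
1.2 jig [-449.8  464.2  196.4] 85.25025156926999 [-0.3  0.1  0.4]
8,122,150 [-0.2864, 0.4946, 0.0464] [-0.0, 0.0, 1.454]
```

Emit:
{"name": "move_arm", "arguments": {"moves": [[[-0.286, 0.495, 0.046, 0, 0, 1.454], [-0.286, 0.495, 0.046, 0, 0, 1.454], [-0.286, 0.495, 0.046, 0, 0, 1.454], [-0.286, 0.495, 0.046, 0, 0, 1.454], [-0.286, 0.495, 0.046, 0, 0, 1.454], [-0.286, 0.495, 0.046, 0, 0, 1.454], [-0.286, 0.495, 0.046, 0, 0, 1.454], [-0.286, 0.495, 0.046, 0, 0, 1.454], [-0.286, 0.495, 0.046, 0, 0, 1.454], [-0.286, 0.495, 0.046, 0, 0, 1.454], [-0.286, 0.495, 0.046, 0, 0, 1.454], [-0.286, 0.495, 0.046, 0, 0, 1.454], [-0.286, 0.495, 0.046, 0, 0, 1.454]]], "jaw": 0}}

```text
clock: 2.82
eef_pos: [586.8, 181.0, 150.5]
tool_rot: [-3.141, 0.001, -0.219]
force: [0.3, -0.2, -0.0]
width: -0.2
```

```bash
cat > look.py <<'E'
from go import *
from cell import get_image
import sys
t=sys.argv[1]
s=ctrl.read_state();im=get_image('wrist');c=camw(im,s)
cv2.imwrite(f'pics/w{t}.png',im['color'])
img=im['color'].copy()
q=float(sys.argv[2]) if len(sys.argv)>2 else p[3]
for l in [(65,200,18),(-35,200,78),(-35,0,78),(30,122-q,48),(30,50-q,48),(-30,122-q,48),(0,86-q,78),(-30,50-q,48)]:
    u=proj(c,w(p,l));cv2.circle(img,tuple(int(round(a)) for a in u),3,(0,0,255),1)
cv2.imwrite(f'pics/wo{t}.png',img);import pickle;pickle.dump(c,open(f'w{t}.pkl','wb'))
print(s['clock'],np.round(jig(s['eef_pos']),1),s['tool_rot'],np.round(s['force'],1),s['width'])
E
python3 look.py 1
```

```text
2.825 [  7.1 124.3 150.5] [-3.14069305e+00  7.21607735e-04 -2.18973664e-01] [ 0.3 -0.2 -0. ] -0.1625134175602539
```

View pics/wo1.png

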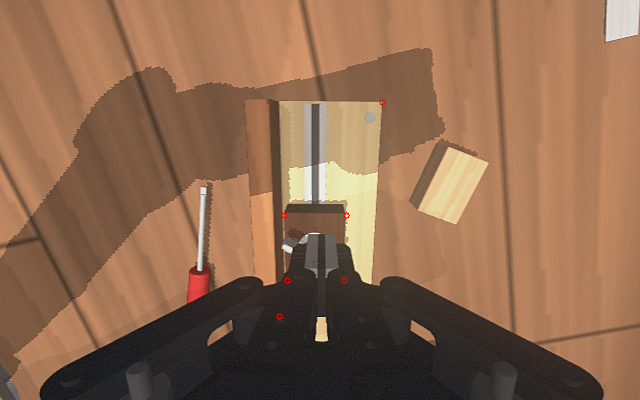

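Emit:
{"name": "move_arm", "arguments": {"moves": [[[0.002, 0, 0.05, 0, 0, 0], [0.005, 0, 0.09, 0, 0, 0], [0.005, 0, 0.105, 0, 0, 0], [0.005, 0, 0.116, 0, 0, 0], [0.005, 0.005, 0.116, 0, 0, 0], [0.005, 0.012, 0.116, 0, 0, 0], [0.005, 0.018, 0.116, 0, 0, 0], [0.005, 0.024, 0.116, 0, 0, 0], [0.005, 0.03, 0.116, 0, 0, 0], [0.005, 0.035, 0.116, 0, 0, 0]]]}}

```text
clock: 4.12
eef_pos: [584.9, 143.1, 34.5]
tool_rot: [-3.142, -0.0, -0.222]
force: [-0.3, -0.2, 0.1]
width: 0.2
```

```bash
python3 look.py 2 45
```

```text
4.125 [13.5 86.9 34.5] [-3.14154936e+00 -6.88748364e-05 -2.22232653e-01] [-0.3 -0.2  0.1] 0.18092360918644673
```

View pics/w2.png

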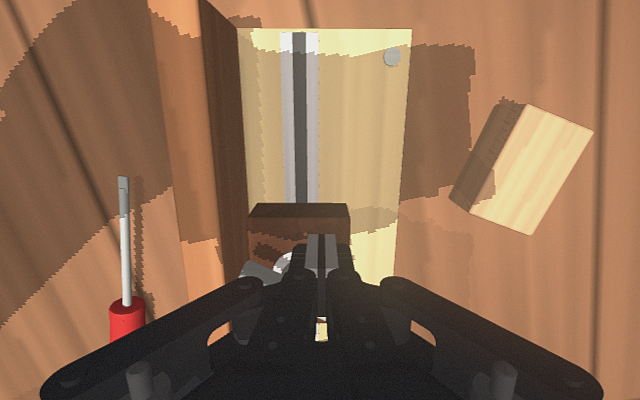

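```bash
python3 - <<'E'
from go import *
from cell import get_image
im=get_image('wrist');print(im['hand_eye'])
s=ctrl.read_state();c=camw(im,s);print(proj(c,s['eef_pos']))
for q in (28,40,46,52): print(q,[np.round(proj(c,w(p,l)),0).tolist() for l in [(30,122-q,48),(-30,122-q,48),(-30,122-q,18),(0,86-q,78)]])
print([np.round(proj(c,w(p,l)),0).tolist() for l in [(65,200,18)]])
E
python3 - <<'E'
from cell import get_image
import cv2
cv2.imwrite('pics/top2.png',cv2.resize(get_image('top')['color'][120:260,160:420],None,fx=3,fy=3,interpolation=2))
cv2.imwrite('pics/scene2.png',cv2.resize(get_image('scene')['color'][80:300,230:460],None,fx=2.7,fy=2.7,interpolation=2))
E
```

```text
[[ 9.99998757e-01  5.98389038e-04  1.45853412e-03 -7.10088294e-01]
 [ 9.81086822e-04 -9.60397436e-01 -2.78632018e-01 -7.07984246e+01]
 [ 1.23404208e-03  2.78633103e-01 -9.60396830e-01 -1.79066799e+02]
 [ 0.00000000e+00  0.00000000e+00  0.00000000e+00  1.00000000e+00]]
[322.6912487  224.39747068]
28 [[351.0, 221.0], [247.0, 221.0], [258.0, 205.0], [297.0, 307.0]]
40 [[351.0, 240.0], [249.0, 240.0], [259.0, 222.0], [297.0, 326.0]]
46 [[350.0, 249.0], [250.0, 249.0], [259.0, 230.0], [298.0, 336.0]]
52 [[350.0, 258.0], [250.0, 258.0], [260.0, 238.0], [298.0, 345.0]]
[[412.0, 29.0]]
```

View pics/scene2.png

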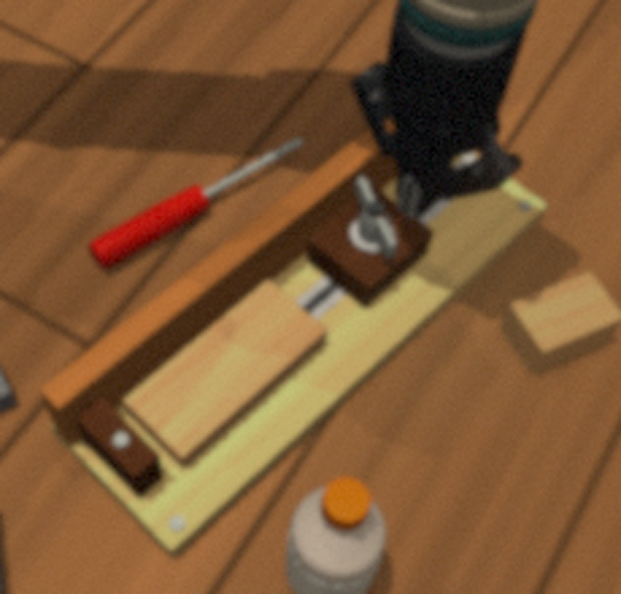

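View pics/top2.png

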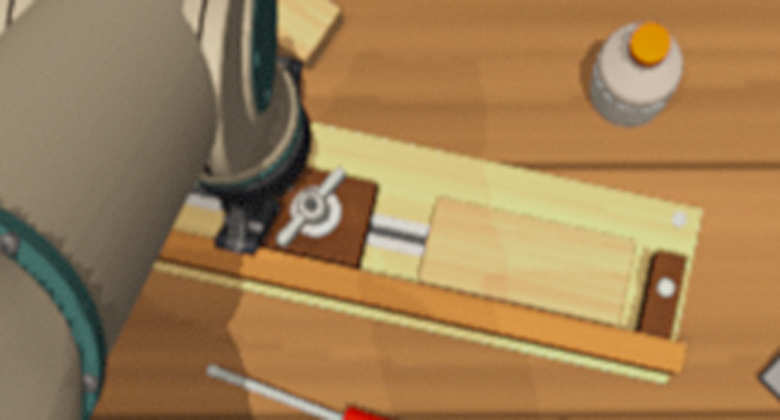

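```bash
python3 - <<'E'
from go import *
from cell import get_image
s=ctrl.read_state();im=get_image('wrist');c=camw(im,s);Rt=R.from_euler('xyz',s['tool_rot']).as_matrix()
img=cv2.resize(im['color'][180:360,220:430],None,fx=3.5,fy=3.5,interpolation=2)
for z,col in((0,(0,0,255)),(-20,(0,255,0)),(-40,(255,255,0))):
  for x in(-14,14):
    for y in(-11,11):
      u=proj(c,s['eef_pos']+Rt@np.array([x,y,z]));print(x,y,z,np.round(u))
      cv2.circle(img,tuple(int(a) for a in (u-[220,180])*3.5),4,col,2)
cv2.imwrite('pics/wc2.png',img);print(s['clock'])
E
```

```text
-14 -11 0 [300. 208.]
-14 11 0 [301. 241.]
14 -11 0 [345. 208.]
14 11 0 [345. 240.]
-14 -11 -20 [298. 219.]
-14 11 -20 [298. 255.]
14 -11 -20 [348. 219.]
14 11 -20 [347. 255.]
-14 -11 -40 [295. 234.]
-14 11 -40 [296. 273.]
14 -11 -40 [351. 234.]
14 11 -40 [350. 273.]
4.325
```

View pics/wc2.png

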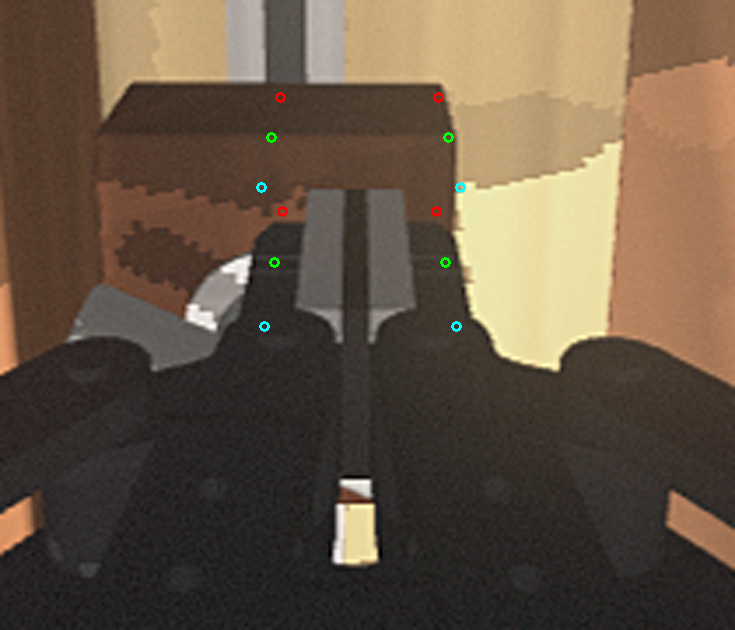

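```bash
python3 - <<'E'
from go import *
from cell import get_image
import pickle
s=ctrl.read_state();im=get_image('scene');c=cam(im);Rt=R.from_euler('xyz',s['tool_rot']).as_matrix()
x0,y0=330,80
img=cv2.resize(im['color'][y0:200,x0:450],None,fx=6,fy=6,interpolation=2)
for z,col in((0,(0,0,255)),(-20,(0,255,0)),(-40,(255,255,0)),(-73,(255,0,255))):
    for y in (-11,11):
      u=proj(c,s['eef_pos']+Rt@np.array([0,y,z]))
      cv2.circle(img,tuple(int(a) for a in (u-[x0,y0])*6),4,col,2)
for l in [(30,94,48),(-30,94,48),(30,94,18)]:
      u=proj(c,w(p,l));cv2.drawMarker(img,tuple(int(a) for a in (u-[x0,y0])*6),(255,255,255),0,14,2)
cv2.imwrite('pics/sc3.png',img);print(s['clock'],s['force'],s['width'])
E
```

```text
4.375 [-0.41046059 -0.12100754  0.54011457] -0.22697775486526875
```

View pics/sc3.png

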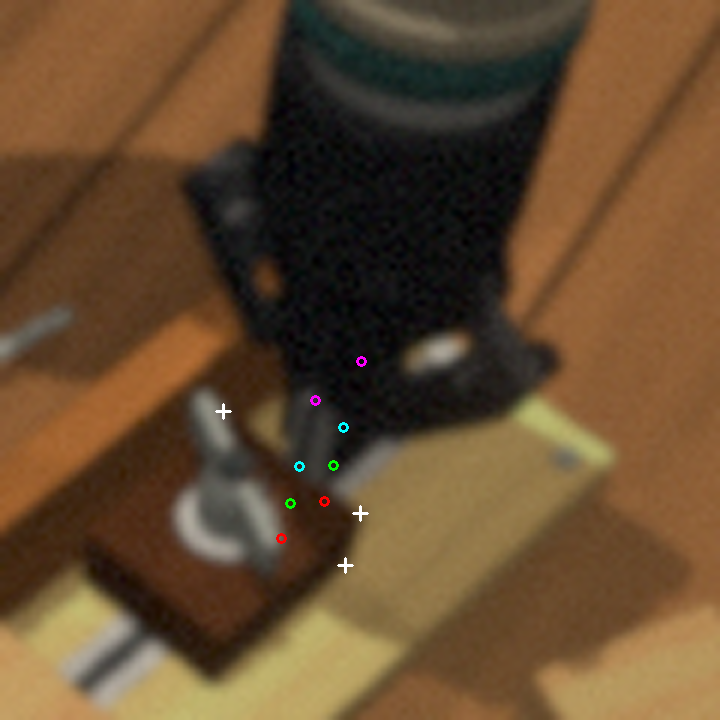

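Emit:
{"name": "move_arm", "arguments": {"moves": [[[0, -0.03, 0, 0, 0, 0], [0, -0.055, 0, 0, 0, 0], [0, -0.055, 0, 0, 0, 0]]]}}

```text
clock: 4.8
eef_pos: [597.0, 201.1, 34.1]
tool_rot: [-3.14, 0.0, -0.217]
force: [-1.0, -0.4, -0.7]
width: -0.4
```

```bash
cat > v.py <<'E'
from go import *
from cell import get_image
import sys
t=sys.argv[1]
s=ctrl.read_state();Rt=R.from_euler('xyz',s['tool_rot']).as_matrix()
print(s['clock'],np.round(jig(s['eef_pos']),1),np.round(s['force'],1))
for n,f in(('scene',5),('wrist',3.5)):
  im=get_image(n);c=cam(im) if n=='scene' else camw(im,s)
  u0=proj(c,s['eef_pos']).astype(int)-([60,60] if n=='scene' else [100,60]);h=(130,130) if n=='scene' else (160,210)
  img=cv2.resize(im['color'][u0[1]:u0[1]+h[0],u0[0]:u0[0]+h[1]],None,fx=f,fy=f,interpolation=2)
  cv2.imwrite(f'pics/{n}v{t}.png',img)
  for z,col in((0,(0,0,255)),(-20,(0,255,0)),(-40,(255,255,0)),(-73,(255,0,255))):
    for y in (-11,11):
      u=proj(c,s['eef_pos']+Rt@np.array([0,y,z]))
      cv2.circle(img,tuple(int(a) for a in (u-u0)*f),4,col,2)
  cv2.imwrite(f'pics/{n}vo{t}.png',img)
E
python3 v.py 1
```

```text
4.8 [ 12.5 146.2  34.1] [-1.  -0.4 -0.7]
```

View pics/scenevo1.png

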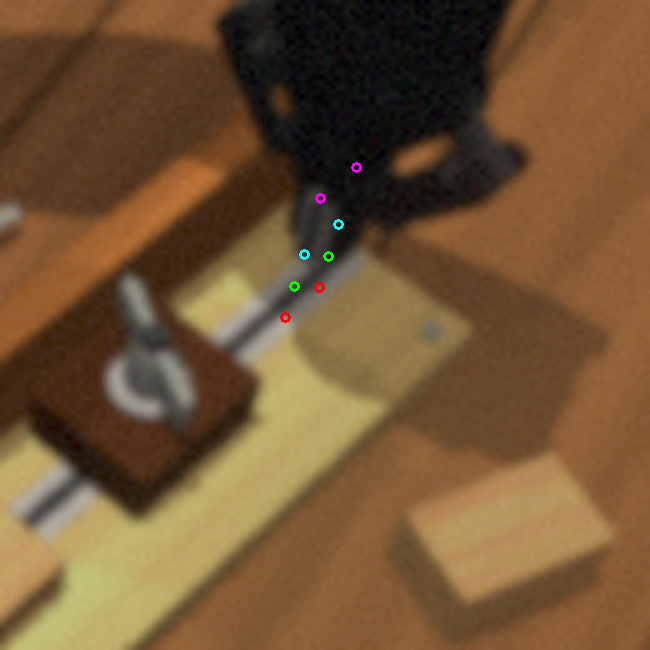

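View pics/wristvo1.png

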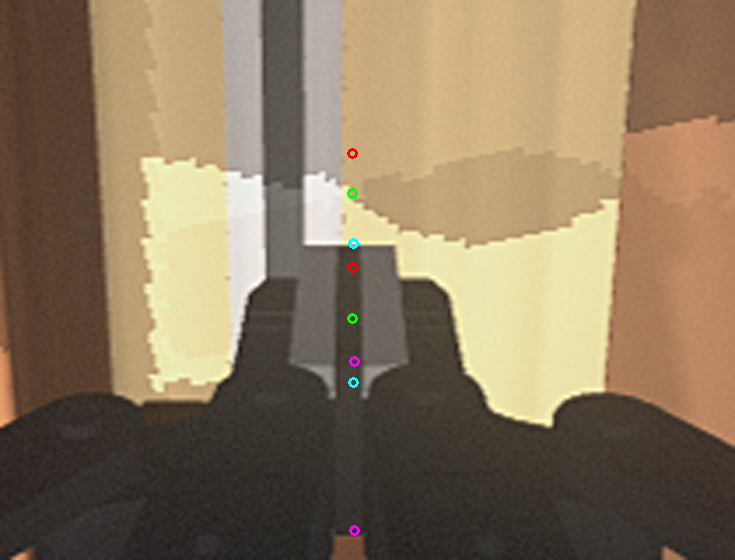

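Reported TCP z is 34, but in both the scene and wrist pictures the fingertip hovers about 35–40 mm higher. It also passed over the block without touching it. I'll check by touching the jig base gently.

Emit:
{"name": "move_arm", "arguments": {"moves": [[[0.01, 0, 0.01, 0, 0, 0], [0.01, 0, 0.02, 0, 0, 0], [0.01, 0, 0.024, 0, 0, 0], [0.01, 0, 0.028, 0, 0, 0], [0.01, 0, 0.028, 0, 0, 0]]]}}

```text
clock: 5.52
eef_pos: [606.5, 195.0, 6.1]
tool_rot: [3.141, 0.001, -0.222]
force: [-0.7, 0.2, -0.1]
width: 0.1
```

```bash
python3 v.py 2
```

```text
5.525 [ 23.2 142.3   6.1] [-0.7  0.2 -0.1]
```

View pics/scenevo2.png

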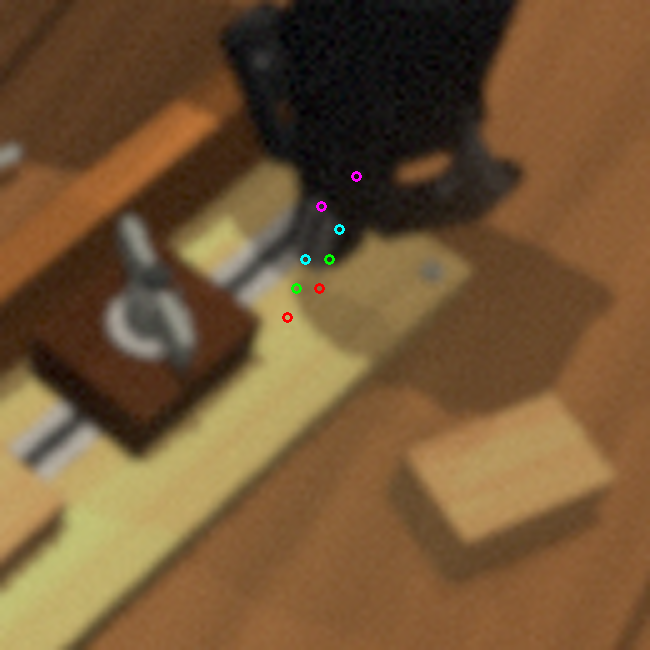

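View pics/wristvo2.png

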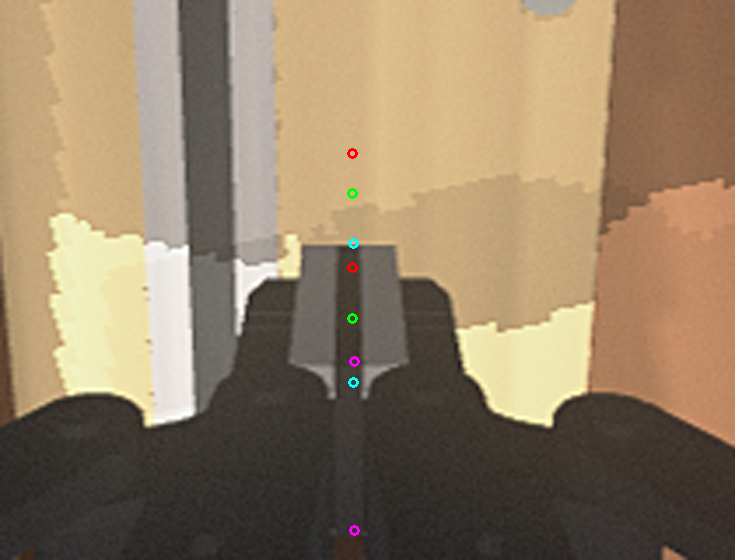

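Emit:
{"name": "move_arm", "arguments": {"moves": [[[0, 0, 0.005, 0, 0, 0], [0, 0, 0.01, 0, 0, 0], [0, 0, 0.012, 0, 0, 0], [0, 0, 0.012, 0, 0, 0]]]}}

```text
clock: 6.12
eef_pos: [606.7, 194.9, -5.9]
tool_rot: [3.141, 0.0, -0.222]
force: [-0.4, 0.1, 0.5]
width: 0.4
```

```bash
python3 v.py 3
```

```text
6.125 [ 23.3 142.3  -5.9] [-0.4  0.1  0.5]
```

View pics/scenevo3.png

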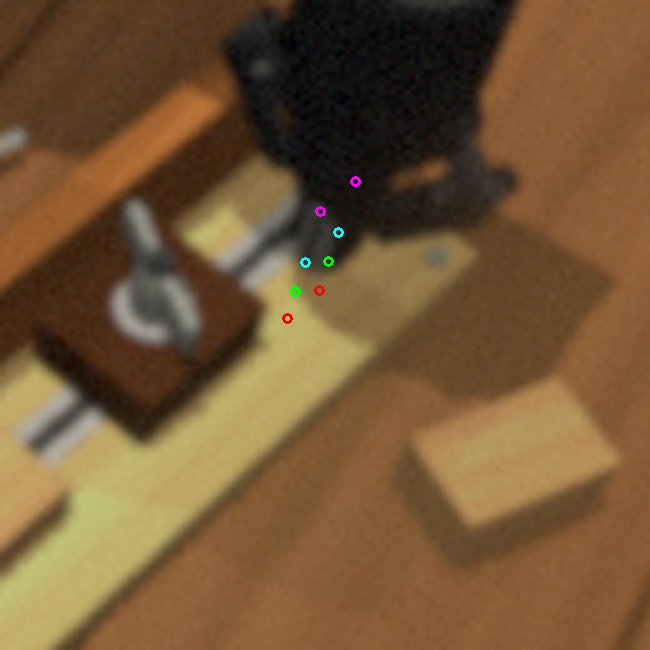

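Emit:
{"name": "move_arm", "arguments": {"moves": [[[0, 0.015, 0, 0, 0, 0], [0, 0.025, 0, 0, 0, 0], [0, 0.032, 0, 0, 0, 0], [0, 0.038, 0, 0, 0, 0], [0, 0.044, 0, 0, 0, 0], [0, 0.05, 0, 0, 0, 0], [0, 0.055, 0, 0, 0, 0], [0, 0.06, 0, 0, 0, 0]]]}}

```text
clock: 7.22
eef_pos: [594.5, 139.6, -5.4]
tool_rot: [-3.138, -0.001, -0.22]
force: [1.0, 5.4, -1.7]
width: 0.0
```

```bash
python3 v.py 4
```

```text
7.225 [23.6 85.6 -5.4] [ 1.   5.4 -1.7]
```

View pics/scenevo4.png

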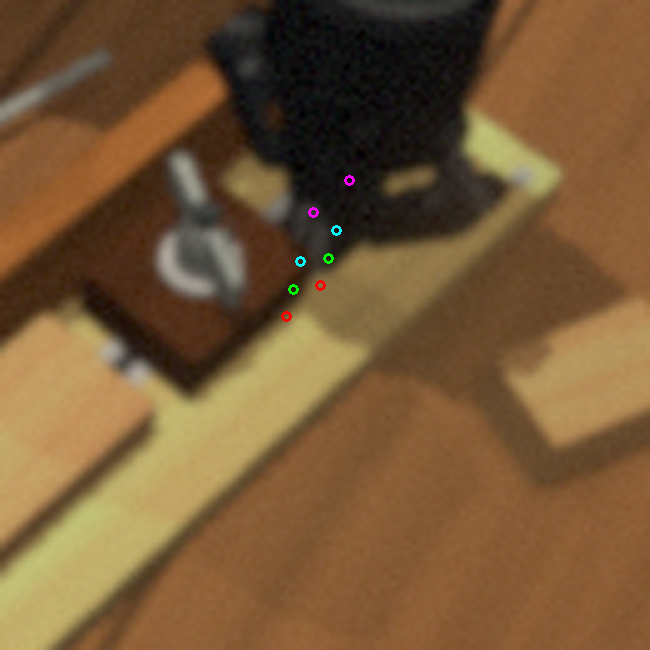

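View pics/wristvo4.png

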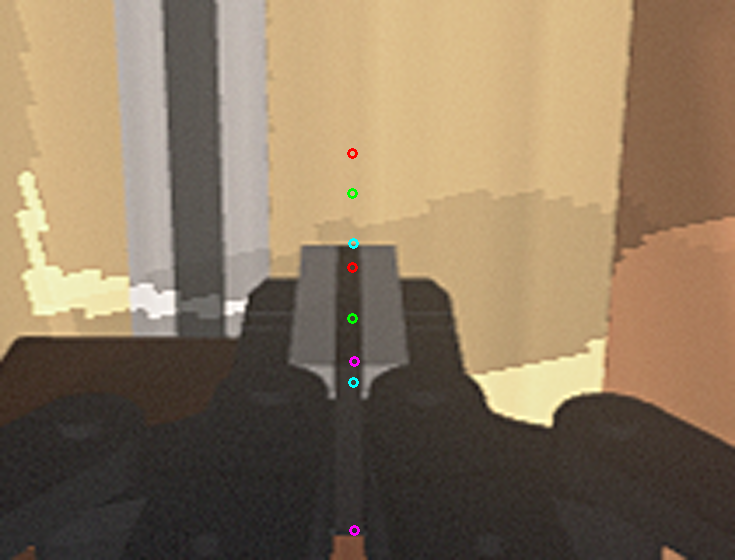

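The block is moving, with 5.4 N of drag. I'll keep pushing.

Emit:
{"name": "move_arm", "arguments": {"moves": [[[0, 0.006, 0, 0, 0, 0], [0, 0.011, 0, 0, 0, 0], [0, 0.016, 0, 0, 0, 0], [0, 0.02, 0, 0, 0, 0], [0, 0.024, 0, 0, 0, 0], [0, 0.027, 0, 0, 0, 0], [0, 0.029, 0, 0, 0, 0]]]}}

```text
clock: 8.2
eef_pos: [587.8, 110.6, -5.4]
tool_rot: [-3.139, -0.001, -0.22]
force: [1.6, 5.8, -0.8]
width: -0.2
```

```bash
python3 go.py
```

```text
8.2 jig [23.5 55.9 -5.4] -0.24987804084696258 [ 1.6  5.8 -0.8]
```

Emit:
{"name": "move_arm", "arguments": {"moves": [[[0, 0.0015, 0, 0, 0, 0], [0, 0.003, 0, 0, 0, 0], [0, 0.004, 0, 0, 0, 0]]]}}

```text
clock: 8.57
eef_pos: [587.5, 109.1, -5.3]
tool_rot: [-3.136, -0.001, -0.219]
force: [2.9, 11.0, -1.9]
width: 0.1
```

```bash
python3 go.py
```

```text
8.575 jig [23.5 54.3 -5.3] 0.09862752866992479 [ 2.9 11.  -1.9]
```

Emit:
{"name": "move_arm", "arguments": {"moves": [[[0, 0.001, 0, 0, 0, 0], [0, 0.002, 0, 0, 0, 0], [0, 0.003, 0, 0, 0, 0]]]}}

```text
clock: 8.95
eef_pos: [587.5, 109.1, -5.3]
tool_rot: [-3.133, -0.002, -0.217]
force: [3.1, 15.4, -3.0]
width: -0.0
```

```bash
python3 go.py; python3 v.py 5; python3 - <<'E'
from cell import get_image
import cv2
cv2.imwrite('pics/s5.png',cv2.resize(get_image('scene')['color'][90:290,230:440],None,fx=3.5,fy=3,interpolation=2))
cv2.imwrite('pics/t5.png',cv2.resize(get_image('top')['color'][135:260,180:405],None,fx=3.5,fy=3.5,interpolation=2))
E
```

```text
8.95 jig [23.6 54.3 -5.3] -0.04357303675238612 [ 3.1 15.4 -3. ]
8.95 [23.6 54.3 -5.3] [ 3.1 15.4 -3. ]
```

View pics/s5.png

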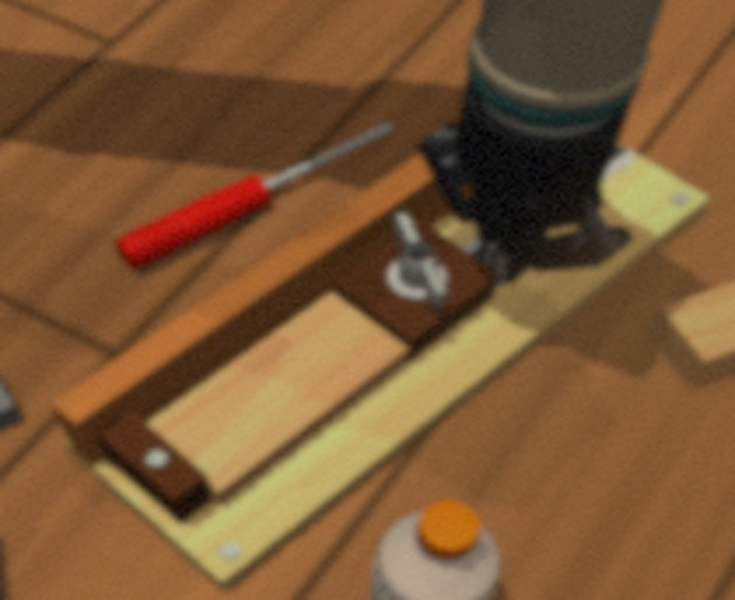

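View pics/t5.png

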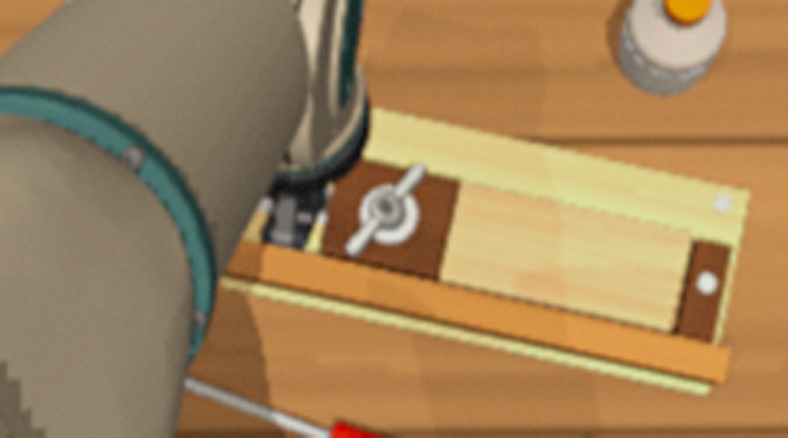

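The board is snug: top crop shows block|board seam at (450,225) and board|end-stop seam at (685,280), both closed, and the force rises without movement. Now I'll retract, rise and move over beside the far wing.

Emit:
{"name": "move_arm", "arguments": {"moves": [[[0, -0.015, 0, 0, 0, 0], [0, -0.03, -0.01, 0, 0, 0], [0, -0.03, -0.06, 0, 0, 0], [0, -0.02, -0.09, 0, 0, 0], [0, 0.01, -0.09, 0, 0, 0], [0, 0.02, -0.09, 0, 0, 0], [0, 0.02, -0.09, 0, 0, 0]]]}}

```text
clock: 10.02
eef_pos: [581.0, 81.3, 84.4]
tool_rot: [3.141, 0.001, -0.224]
force: [-0.0, -0.3, -0.7]
width: -0.2
```

```bash
python3 go.py 22,29,27; python3 v.py 6; python3 - <<'E'
from cell import get_image
import cv2
cv2.imwrite('pics/s6.png',cv2.resize(get_image('scene')['color'][110:230,300:430],None,fx=5,fy=5,interpolation=2))
E
```

```text
10.025 jig [23.4 25.8 84.4] -0.18923203880162445 [-0.  -0.3 -0.7]
22,29,27 [-0.0013, -0.0033, 0.0574] [0.0, 0.001, -0.002]
10.025 [23.4 25.8 84.4] [-0.  -0.3 -0.7]
```

View pics/s6.png

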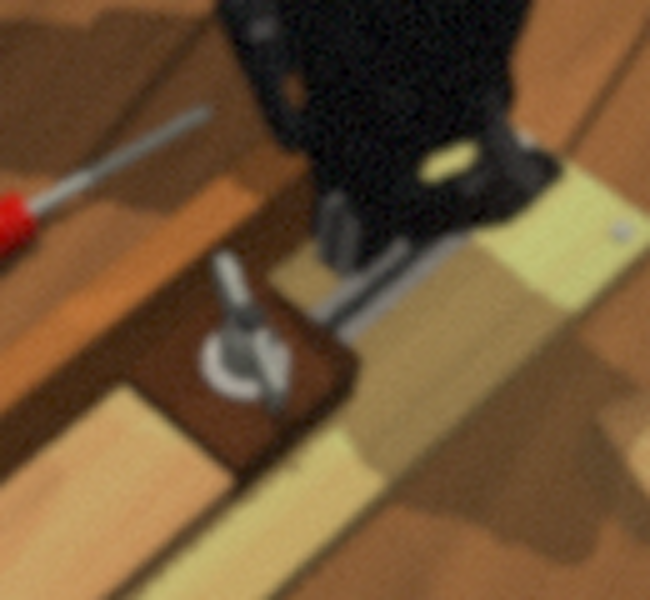

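View pics/wristvo6.png

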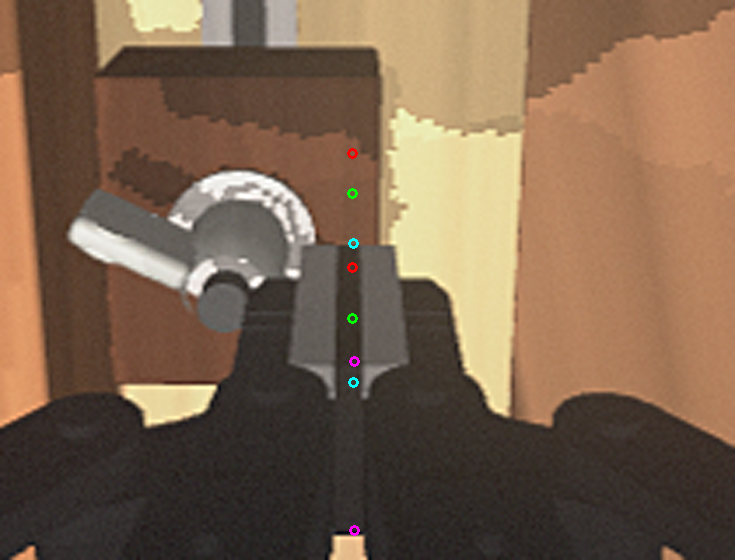

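Emit:
{"name": "move_arm", "arguments": {"moves": [[[0, -0.005, 0.03, 0, 0, 0], [0, -0.005, 0.05, 0, 0, 0], [0, -0.005, 0.057, 0, 0, 0], [0, -0.005, 0.057, 0, 0, 0]]]}}

```text
clock: 10.68
eef_pos: [582.3, 87.1, 27.0]
tool_rot: [3.141, 0.001, -0.222]
force: [-0.1, -0.3, 0.7]
width: 0.2
```

```bash
python3 v.py 7; python3 go.py; cat > path.py <<'E'
# rows from current jig pos along circle about axis
from go import *
import sys
a0,a1,st,Rr=map(float,sys.argv[1:5]);z=27
n=int(round(abs(a1-a0)/st));
for a in np.linspace(a0,a1,n+1):
    d,_=rel((Rr*np.cos(np.radians(a)),7+Rr*np.sin(np.radians(a)),z));print(round(a),np.round(d,3).tolist())
E
python3 path.py 45 -105 10 31
```

```text
10.675 [23.2 31.8 27. ] [-0.1 -0.3  0.7]
10.775 jig [24.  31.7 28. ] -0.09676962885329332 [-0.1 -0.2  1. ]
45 [-0.002, 0.003, 0.001]
35 [0.001, 0.007, 0.001]
25 [0.004, 0.012, 0.001]
15 [0.006, 0.017, 0.001]
5 [0.007, 0.022, 0.001]
-5 [0.007, 0.027, 0.001]
-15 [0.006, 0.033, 0.001]
-25 [0.004, 0.038, 0.001]
-35 [0.001, 0.042, 0.001]
-45 [-0.002, 0.047, 0.001]
-55 [-0.006, 0.05, 0.001]
-65 [-0.011, 0.053, 0.001]
-75 [-0.016, 0.055, 0.001]
-85 [-0.021, 0.056, 0.001]
-95 [-0.027, 0.056, 0.001]
-105 [-0.032, 0.055, 0.001]
```

View pics/scenevo7.png

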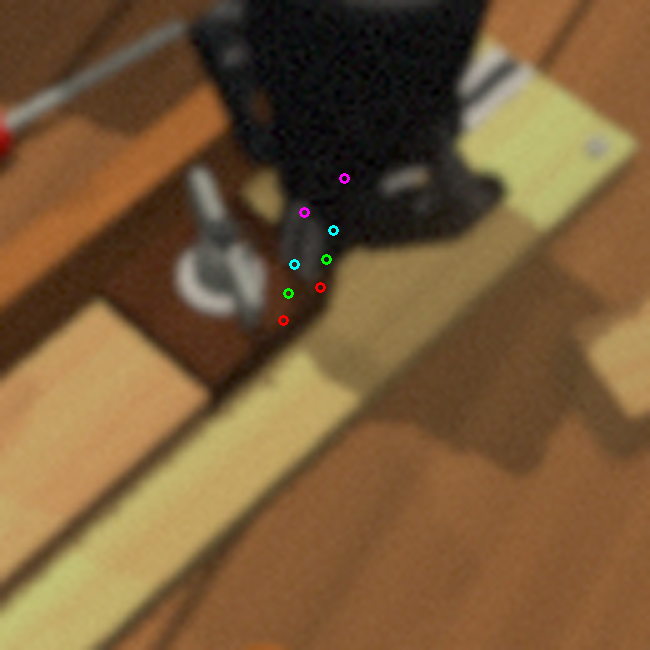

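View pics/wristv7.png

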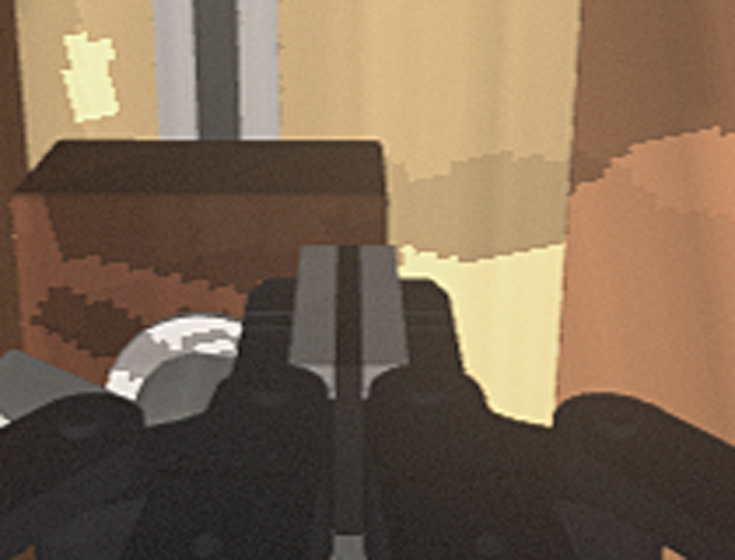

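Emit:
{"name": "move_arm", "arguments": {"moves": [[[0.001, 0.007, 0, 0, 0, 0], [0.005, 0.012, 0, 0, 0, 0], [0.007, 0.017, 0, 0, 0, 0], [0.008, 0.022, 0, 0, 0, 0], [0.008, 0.027, 0, 0, 0, 0], [0.007, 0.033, 0, 0, 0, 0], [0.005, 0.038, 0, 0, 0, 0], [0.002, 0.042, 0, 0, 0, 0], [-0.001, 0.047, 0, 0, 0, 0]]]}}

```text
clock: 11.9
eef_pos: [570.9, 40.7, 27.5]
tool_rot: [3.141, -0.0, -0.222]
force: [1.7, 1.1, 0.6]
width: -0.1
```

```bash
python3 v.py 8; python3 - <<'E'
from cell import get_image
import cv2
cv2.imwrite('pics/t8.png',cv2.resize(get_image('top')['color'][135:260,180:405],None,fx=3.5,fy=3.5,interpolation=2))
E
```

```text
11.9 [ 22.4 -16.   27.5] [1.7 1.1 0.6]
```

View pics/scenev8.png

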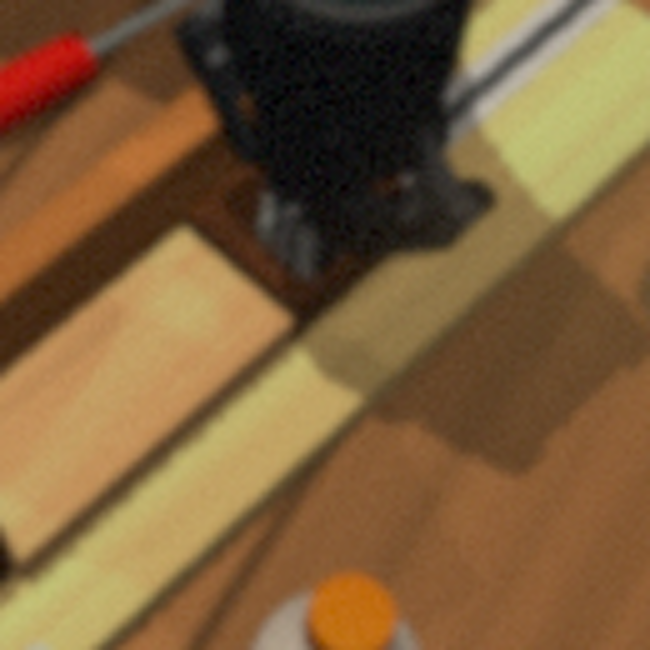

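View pics/wristv8.png

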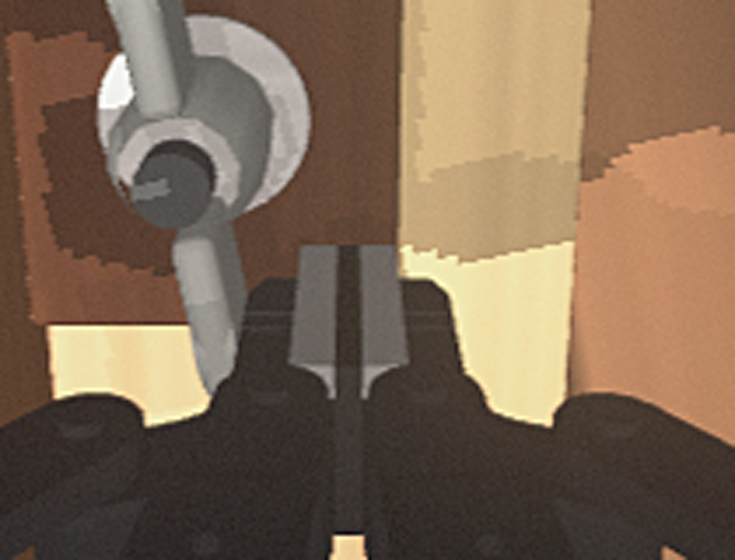

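Wing A is turning freely; the wrist crop shows it pointing along jig −y at about (205,320). I'll continue the arc.

Emit:
{"name": "move_arm", "arguments": {"moves": [[[-0.004, 0.003, 0, 0, 0, 0], [-0.009, 0.006, 0, 0, 0, 0], [-0.014, 0.008, 0, 0, 0, 0], [-0.019, 0.009, 0, 0, 0, 0], [-0.025, 0.009, 0, 0, 0, 0], [-0.03, 0.008, 0, 0, 0, 0], [-0.033, 0.007, 0, 0, 0, 0], [-0.033, 0.007, 0, 0, 0, 0]]]}}

```text
clock: 13.05
eef_pos: [536.5, 41.8, 27.3]
tool_rot: [3.141, 0.001, -0.222]
force: [-0.4, -0.3, 0.1]
width: -0.1
```

```bash
python3 v.py 9
```

```text
13.05 [-11.4 -22.6  27.3] [-0.4 -0.3  0.1]
```

View pics/wristv9.png

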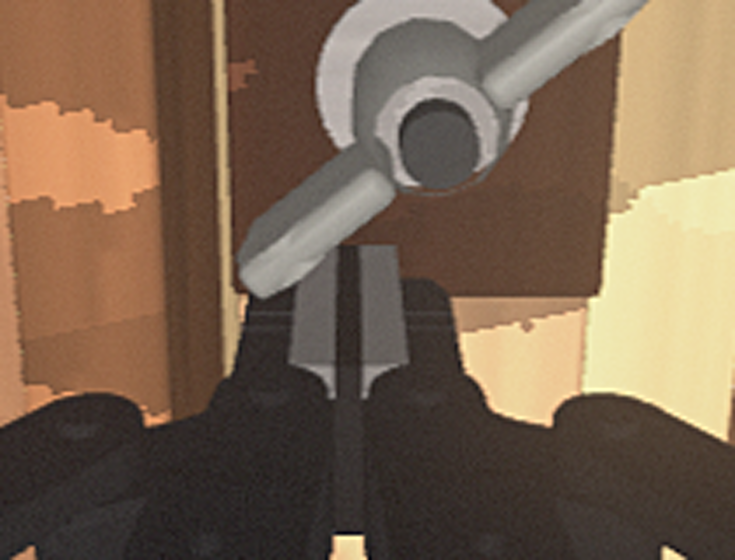

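View pics/scenev9.png

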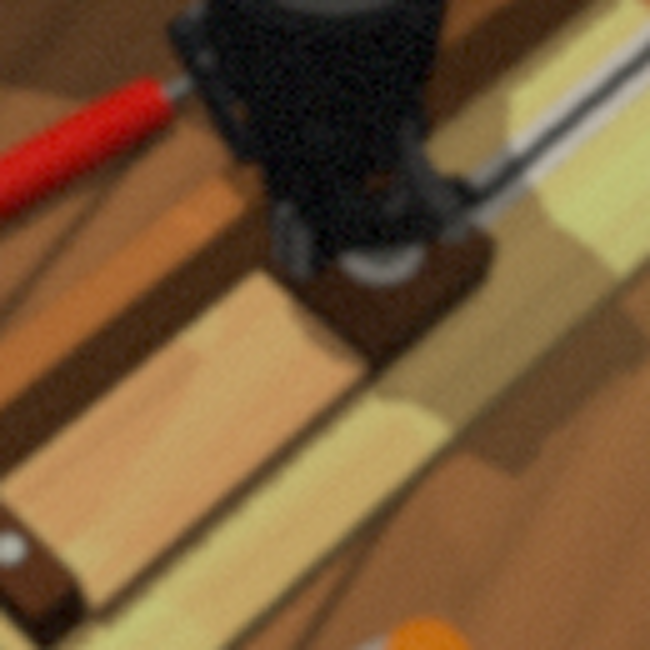

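Emit:
{"name": "move_arm", "arguments": {"moves": [[[0.001, 0.003, -0.01, 0, 0, 0], [0.002, 0.003, -0.05, 0, 0, 0], [0.004, -0.015, -0.06, 0, 0, 0], [0.009, -0.045, -0.06, 0, 0, 0], [0.009, -0.061, -0.06, 0, 0, 0], [0.009, -0.061, -0.05, 0, 0, 0], [0.009, -0.061, -0.02, 0, 0, 0], [0.009, -0.061, 0, 0, 0, 0], [0.009, -0.061, 0, 0, 0, 0]]]}}

```text
clock: 14.28
eef_pos: [557.2, 97.1, 25.5]
tool_rot: [3.139, 0.004, -0.224]
force: [0.3, -0.1, 0.3]
width: 0.2
```

```bash
python3 v.py 10;python3 path.py 80 -110 10 31
```

```text
14.275 [-3.3 36.  25.5] [ 0.3 -0.1  0.3]
80 [0.007, -0.0, 0.0]
70 [0.012, 0.001, 0.0]
60 [0.017, 0.003, 0.0]
50 [0.021, 0.006, 0.0]
40 [0.025, 0.01, 0.0]
30 [0.028, 0.015, 0.0]
20 [0.031, 0.02, 0.0]
10 [0.032, 0.025, 0.0]
0 [0.033, 0.03, 0.0]
-10 [0.032, 0.035, 0.0]
-20 [0.031, 0.041, 0.0]
-30 [0.028, 0.046, 0.0]
-40 [0.025, 0.05, 0.0]
-50 [0.022, 0.054, 0.0]
-60 [0.017, 0.057, 0.0]
-70 [0.012, 0.059, 0.0]
-80 [0.007, 0.061, 0.0]
-90 [0.002, 0.061, 0.0]
-100 [-0.004, 0.061, 0.0]
-110 [-0.009, 0.059, 0.0]
```

View pics/scenev10.png

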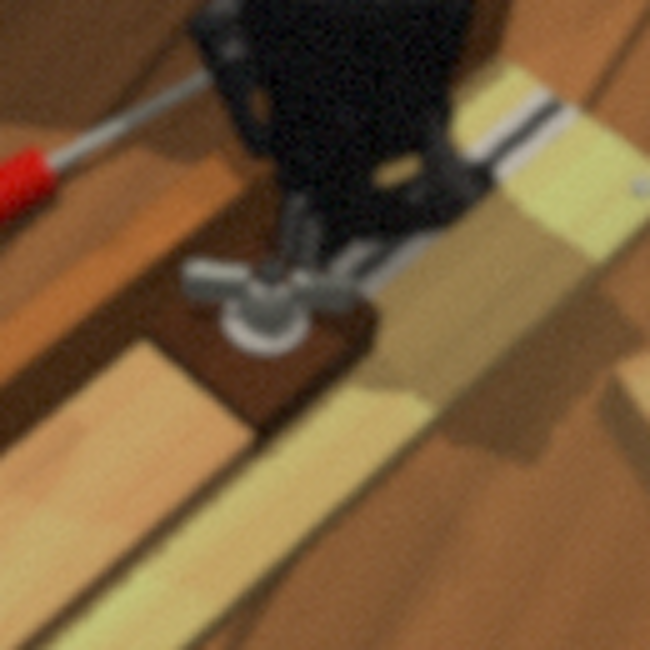

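Emit:
{"name": "move_arm", "arguments": {"moves": [[[0.008, 0.001, 0, 0, 0, 0], [0.013, 0.002, 0, 0, 0, 0], [0.018, 0.004, 0, 0, 0, 0], [0.022, 0.007, 0, 0, 0, 0], [0.026, 0.011, 0, 0, 0, 0], [0.029, 0.016, 0, 0, 0, 0], [0.032, 0.02, 0, 0, 0, 0], [0.033, 0.026, 0, 0, 0, 0], [0.034, 0.031, 0, 0, 0, 0], [0.033, 0.036, 0, 0, 0, 0], [0.032, 0.042, 0, 0, 0, 0], [0.029, 0.047, 0, 0, 0, 0], [0.026, 0.051, 0, 0, 0, 0]]]}}

```text
clock: 16.0
eef_pos: [573.7, 42.9, 27.5]
tool_rot: [3.141, -0.001, -0.222]
force: [1.5, 1.0, 0.6]
width: -0.1
```

```bash
python3 v.py 11
```

```text
16.0 [ 24.6 -13.3  27.5] [1.5 1.  0.6]
```

View pics/wristv11.png

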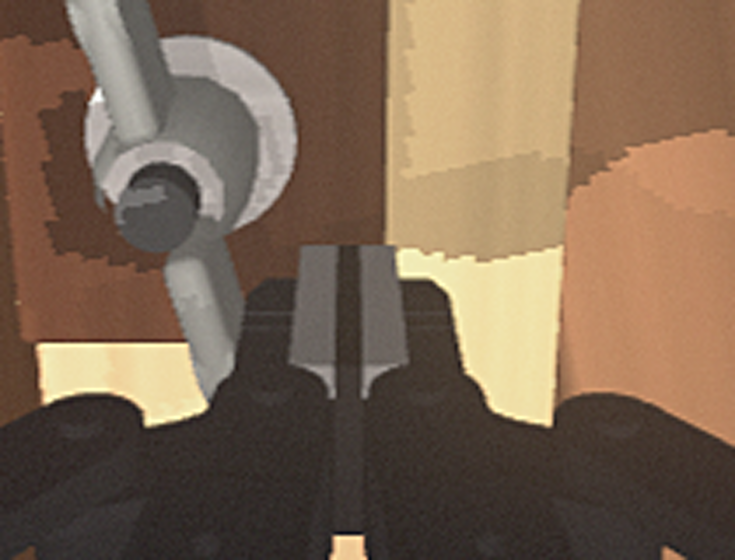

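Emit:
{"name": "move_arm", "arguments": {"moves": [[[-0.003, 0.002, 0, 0, 0, 0], [-0.007, 0.005, 0, 0, 0, 0], [-0.012, 0.008, 0, 0, 0, 0], [-0.016, 0.01, 0, 0, 0, 0], [-0.02, 0.011, 0, 0, 0, 0], [-0.024, 0.011, 0, 0, 0, 0]]]}}

```text
clock: 16.85
eef_pos: [547.5, 37.9, 27.4]
tool_rot: [3.141, 0.0, -0.222]
force: [2.4, -0.3, 0.4]
width: 0.0
```

```bash
python3 v.py 12
```

```text
16.85 [  0.2 -24.   27.4] [ 2.4 -0.3  0.4]
```

View pics/wristv12.png

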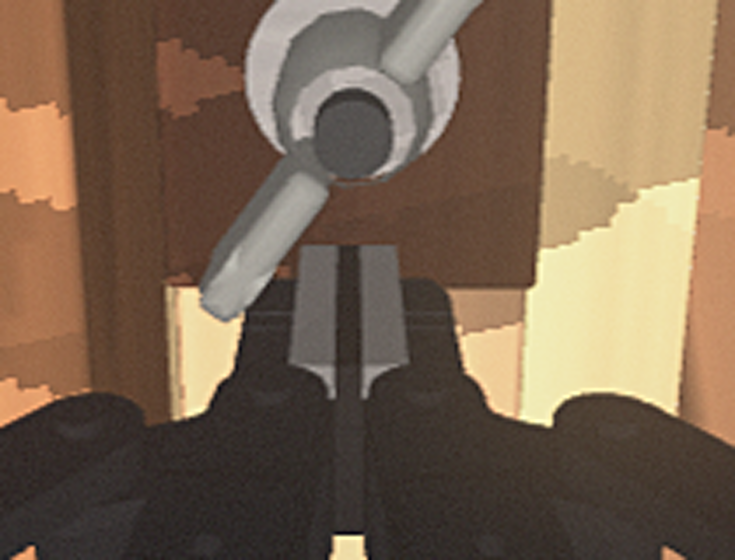

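Emit:
{"name": "move_arm", "arguments": {"moves": [[[-0.002, 0, 0, 0, 0, 0], [-0.004, 0, 0, 0, 0, 0], [-0.006, -0.001, 0, 0, 0, 0]]]}}

```text
clock: 17.32
eef_pos: [542.1, 40.4, 27.4]
tool_rot: [3.141, 0.0, -0.222]
force: [1.2, -0.3, 0.1]
width: -0.3
```

```bash
python3 v.py 13
```

```text
17.325 [ -5.6 -22.7  27.4] [ 1.2 -0.3  0.1]
```

View pics/wristv13.png

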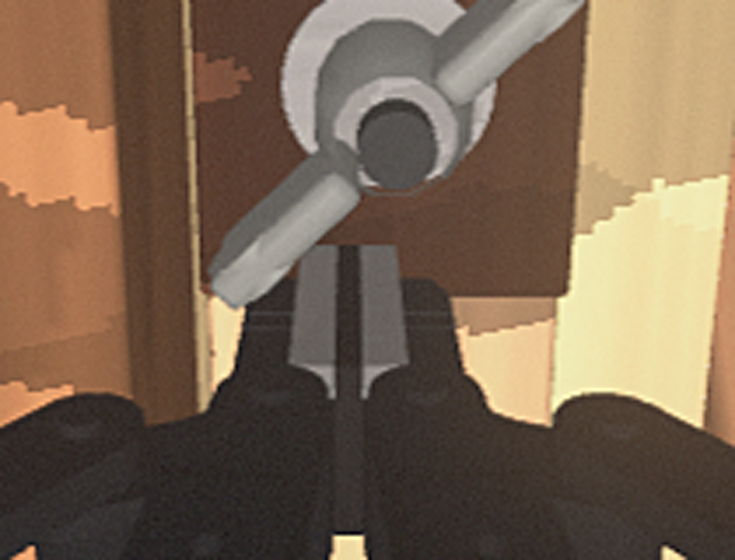

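Emit:
{"name": "move_arm", "arguments": {"moves": [[[-0.003, 0, 0, 0, 0, 0], [-0.005, -0.001, 0, 0, 0, 0], [-0.005, 0.002, -0.01, 0, 0, 0], [-0.004, 0.002, -0.05, 0, 0, 0], [-0.002, -0.015, -0.06, 0, 0, 0], [0.003, -0.045, -0.06, 0, 0, 0], [0.003, -0.061, -0.06, 0, 0, 0], [0.003, -0.061, -0.05, 0, 0, 0], [0.003, -0.061, -0.02, 0, 0, 0], [0.003, -0.061, 0, 0, 0, 0], [0.003, -0.061, 0, 0, 0, 0]]]}}

```text
clock: 18.8
eef_pos: [556.1, 97.6, 25.3]
tool_rot: [3.139, 0.005, -0.224]
force: [-0.3, 0.4, 0.5]
width: -0.4
```

```bash
python3 v.py 14
```

```text
18.8 [-4.5 36.2 25.3] [-0.3  0.4  0.5]
```

View pics/scenev14.png

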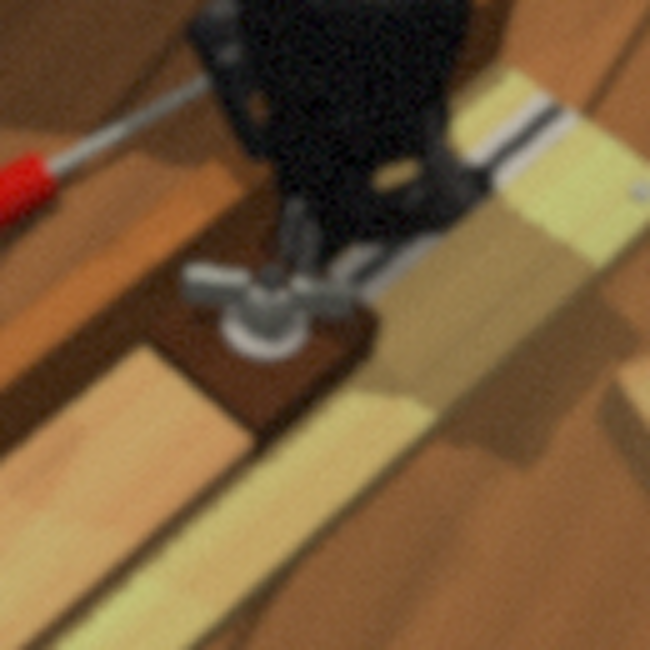

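Emit:
{"name": "move_arm", "arguments": {"moves": [[[0.008, 0.001, 0, 0, 0, 0], [0.013, 0.002, 0, 0, 0, 0], [0.018, 0.004, 0, 0, 0, 0], [0.022, 0.007, 0, 0, 0, 0], [0.026, 0.011, 0, 0, 0, 0], [0.03, 0.015, 0, 0, 0, 0], [0.032, 0.018, 0, 0, 0, 0], [0.033, 0.021, 0, 0, 0, 0]]]}}

```text
clock: 19.9
eef_pos: [586.4, 71.5, 27.4]
tool_rot: [-3.141, -0.0, -0.222]
force: [-0.8, 1.7, -0.4]
width: 0.1
```

```bash
python3 v.py 15
```

```text
19.9 [30.7 17.4 27.4] [-0.8  1.7 -0.4]
```

View pics/scenev15.png

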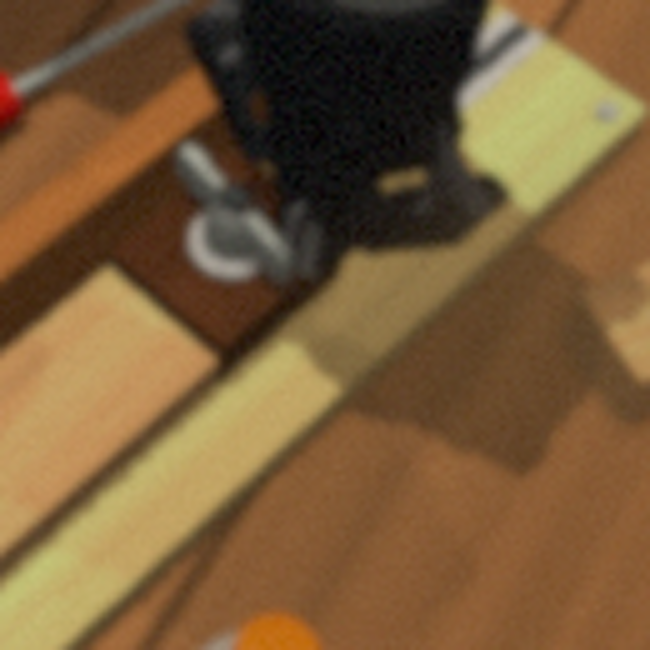

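Emit:
{"name": "move_arm", "arguments": {"moves": [[[0.001, 0.004, 0, 0, 0, 0], [0.001, 0.008, 0, 0, 0, 0], [0, 0.011, 0, 0, 0, 0], [0, 0.014, 0, 0, 0, 0]]]}}

```text
clock: 20.5
eef_pos: [584.7, 61.5, 27.6]
tool_rot: [-3.137, -0.002, -0.221]
force: [3.7, 11.9, -2.4]
width: 0.1
```

Emit:
{"name": "move_arm", "arguments": {"moves": [[[-0.001, 0.002, 0, 0, 0, 0], [-0.001, 0.004, 0, 0, 0, 0]]]}}

```text
clock: 20.75
eef_pos: [584.6, 61.4, 27.8]
tool_rot: [-3.133, -0.004, -0.218]
force: [7.7, 16.4, -4.8]
width: -0.2
```

```bash
python3 v.py 16
```

```text
20.75 [31.2  7.2 27.8] [ 7.7 16.4 -4.8]
```

View pics/scenev16.png

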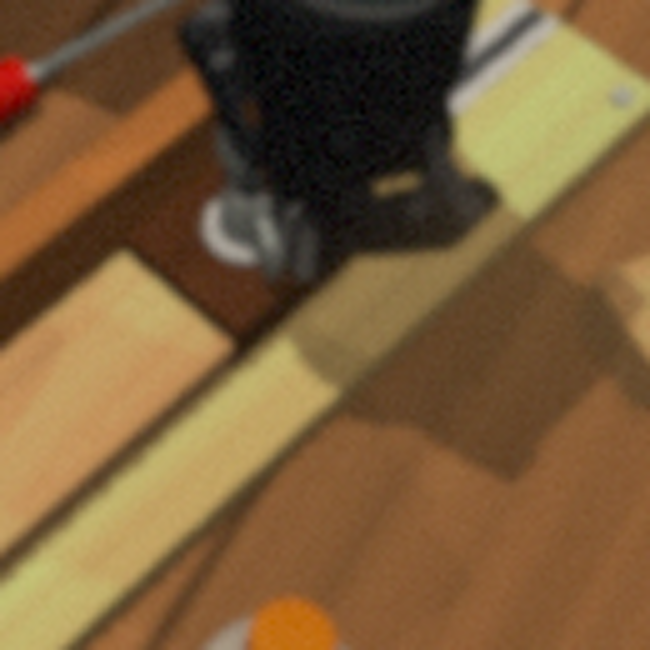

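The finger came up hard at jig y = 7, the angle I predicted for the stop: 16 N with no further movement. I'll back off and verify.

Emit:
{"name": "move_arm", "arguments": {"moves": [[[0.001, -0.015, 0, 0, 0, 0], [0.001, -0.025, -0.01, 0, 0, 0], [0.001, -0.03, -0.06, 0, 0, 0], [0.001, -0.06, -0.1, 0, 0, 0], [0.001, -0.12, -0.12, 0, 0, 0], [0.001, -0.18, -0.12, 0, 0, 0], [0.001, -0.23, -0.12, 0, 0, 0], [0.001, -0.23, -0.12, 0, 0, 0]]]}}

```text
clock: 21.85
eef_pos: [632.0, 284.2, 147.2]
tool_rot: [-3.139, 0.0, -0.215]
force: [0.2, -0.0, -0.2]
width: 0.1
```

```bash
python3 go.py; python3 - <<'E'
from cell import get_image
import cv2
cv2.imwrite('pics/t17.png',cv2.resize(get_image('top')['color'][135:260,180:405],None,fx=3.5,fy=3.5,interpolation=2))
cv2.imwrite('pics/s17.png',cv2.resize(get_image('scene')['color'][90:290,230:440],None,fx=3,fy=3,interpolation=2))
E
```

```text
21.85 jig [ 28.4 234.9 147.2] 0.1390251569306543 [ 0.2 -0.  -0.2]
```

View pics/t17.png

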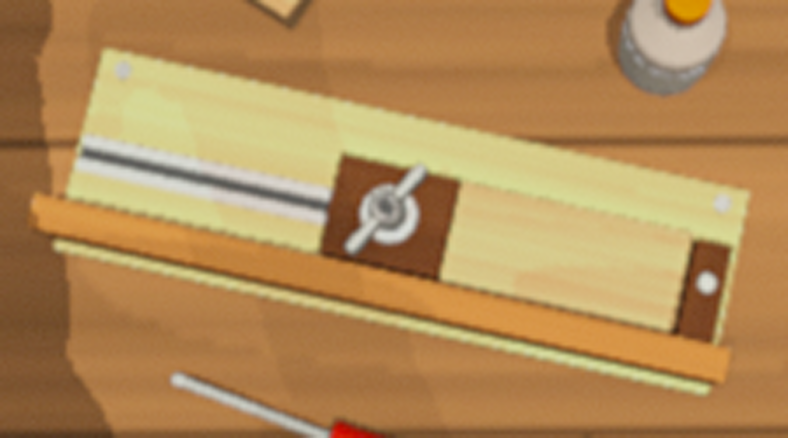

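View pics/s17.png

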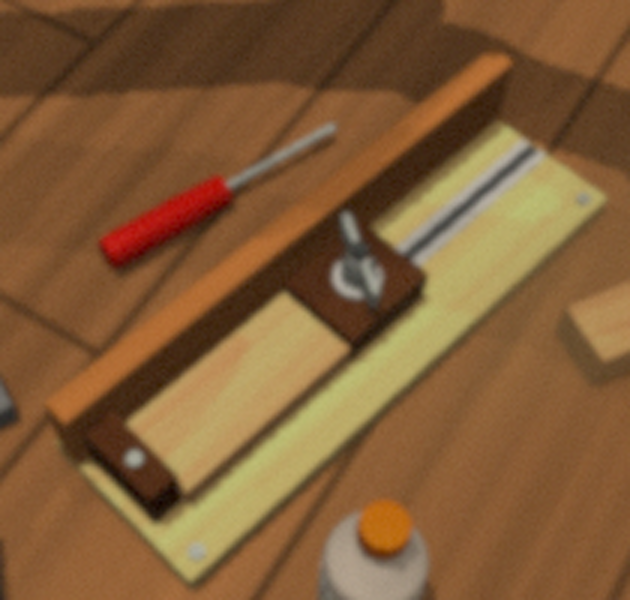

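Board and block are still snug. As a last check on the stop, I'll push the same wing once more and compare where the finger comes up hard (it was jig y = 7.2).

```bash
python3 go.py 31,36,90 31,32,27; python3 - <<'E'
from fit import *
p=np.load('p.npy')
for nm,a in (('start',(T(325,147),T(260,232))),('now',(T(420,170),T(352,247)))):
    A=[onz(C['top'],u,78) for u in a];d=A[0]-A[1];print(nm,np.hypot(*d[:2]),np.degrees(np.arctan2(d[1],d[0])-p[2]))
E
```

```text
21.95 jig [ 30.5 228.4 147.5] -0.41221779126565455 [ 0.7 -1.2 -0.1]
31,36,90 [0.0005, 0.1922, 0.0579] [0.002, -0.0, 0.0]
31,32,27 [0.0004, 0.1961, 0.1209] [0.002, -0.0, 0.0]
start 59.98900720461615 -24.013944463202478
now 57.66513498028437 -28.423545186641544
```

Emit:
{"name": "move_arm", "arguments": {"moves": [[[0, 0.06, 0.03, 0, 0, 0], [0, 0.12, 0.05, 0, 0, 0], [0, 0.17, 0.058, 0, 0, 0], [0, 0.19, 0.058, 0, 0, 0], [0, 0.192, 0.1, 0, 0, 0], [0, 0.194, 0.121, 0, 0, 0], [0, 0.2, 0.121, 0, 0, 0], [0, 0.206, 0.121, 0, 0, 0], [0, 0.212, 0.121, 0, 0, 0]]]}}

```text
clock: 23.08
eef_pos: [587.0, 70.9, 27.7]
tool_rot: [-3.141, -0.002, -0.222]
force: [-1.1, -0.5, 1.0]
width: -0.1
```

```bash
python3 go.py
```

```text
23.075 jig [31.5 16.9 27.7] -0.12969802285697216 [-1.1 -0.5  1. ]
```

Emit:
{"name": "move_arm", "arguments": {"moves": [[[0, 0.004, 0, 0, 0, 0], [0, 0.007, 0, 0, 0, 0], [0, 0.009, 0, 0, 0, 0], [0, 0.011, 0, 0, 0, 0], [0, 0.012, 0, 0, 0, 0], [0, 0.013, 0, 0, 0, 0], [0, 0.014, 0, 0, 0, 0], [0, 0.014, 0, 0, 0, 0]]]}}

```text
clock: 24.08
eef_pos: [584.1, 62.4, 26.6]
tool_rot: [-3.137, -0.001, -0.219]
force: [1.7, 8.0, -0.9]
width: 0.1
```

```bash
python3 go.py;python3 v.py 18
```

```text
24.075 jig [30.5  8.  26.6] 0.12690393348610957 [ 1.7  8.  -0.9]
24.075 [30.5  8.  26.6] [ 1.7  8.  -0.9]
```

View pics/wristv18.png

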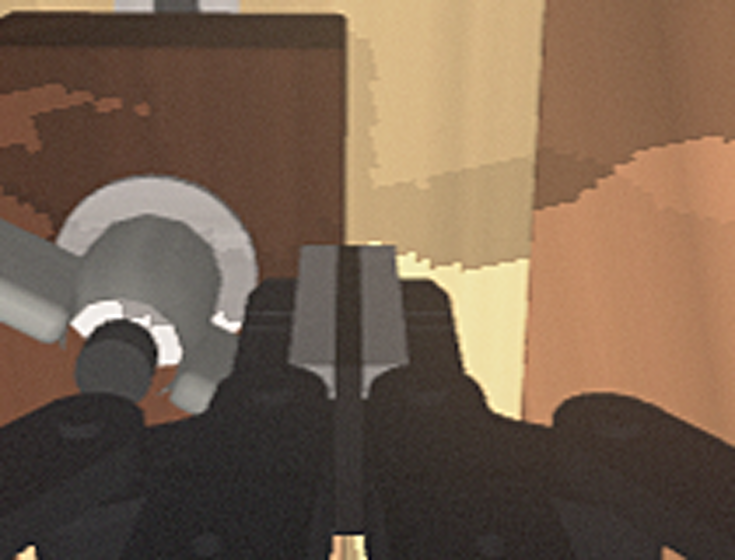

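Emit:
{"name": "move_arm", "arguments": {"moves": [[[0, 0.002, 0, 0, 0, 0], [0, 0.004, 0, 0, 0, 0], [0, 0.005, 0, 0, 0, 0], [0, 0.005, 0, 0, 0, 0]]]}}

```text
clock: 24.68
eef_pos: [584.0, 62.2, 26.7]
tool_rot: [-3.131, -0.001, -0.217]
force: [4.7, 16.0, -1.4]
width: 0.2
```

```bash
python3 go.py
```

```text
24.675 jig [30.4  7.8 26.7] 0.21655646659839267 [ 4.7 16.  -1.4]
```

The force rose from 8 to 16 N while the finger moved only 0.2 mm, so this is the hard stop. I'll retract clear and take a final look.

Emit:
{"name": "move_arm", "arguments": {"moves": [[[0.001, -0.015, 0, 0, 0, 0], [0.001, -0.025, -0.01, 0, 0, 0], [0.001, -0.03, -0.06, 0, 0, 0], [0.001, -0.06, -0.1, 0, 0, 0], [0.001, -0.12, -0.12, 0, 0, 0], [0.001, -0.18, -0.12, 0, 0, 0], [0.001, -0.23, -0.12, 0, 0, 0], [0.001, -0.23, -0.12, 0, 0, 0], [0.001, -0.23, -0.12, 0, 0, 0], [0.001, -0.23, -0.12, 0, 0, 0]]]}}

```text
clock: 25.92
eef_pos: [633.9, 274.6, 146.8]
tool_rot: [3.14, -0.0, -0.225]
force: [-0.6, -1.6, 0.5]
width: 0.0
```

```bash
python3 go.py; python3 - <<'E'
from cell import get_image
import cv2
cv2.imwrite('pics/t19.png',cv2.resize(get_image('top')['color'][100:285,180:405],None,fx=3.2,fy=3.2,interpolation=2))
E
```

```text
25.925 jig [ 32.3 225.9 146.8] 0.038257811095270336 [-0.6 -1.6  0.5]
```

View pics/t19.png

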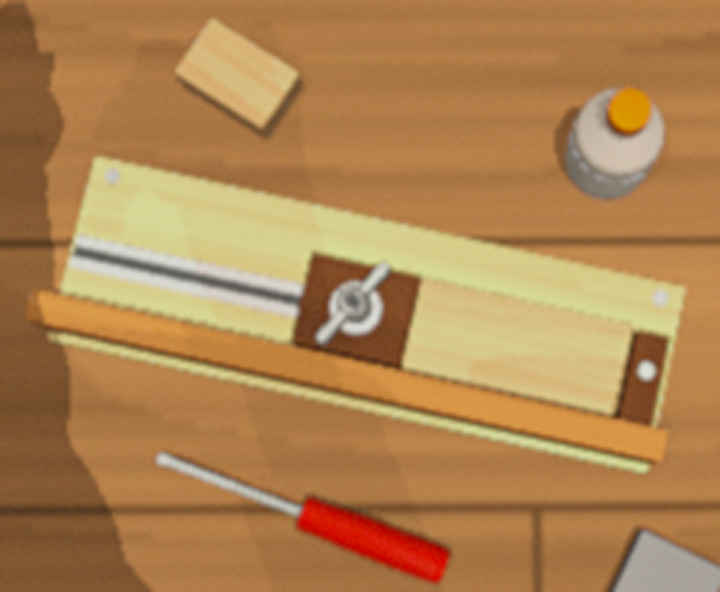

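The board is snug at both ends (seams at 410,320 and 625,370). The wing stands at about −28° in the jig frame, and the offcut, bottle and screwdriver are where they were.

```bash
python3 -c "
from cell import job
print(job.finish_job())"
```

```text
the job is handed in; nothing more can be done
None
```

The board is snug between the sliding block and the end stop, the wing screw is tight against its stop, and the job is handed in (it gives no verdict).

**What I did:** I pushed the block with the shut fingers until the board closed up against the end stop. The push then rose to 15 N with no further movement. I tightened the screw with three one-sided clockwise strokes on the far side, about 365° by the pictures.

**Last checks:**
- **Screw:** on a second push of the same wing the force rose from 8 to 16 N while the finger moved only 0.2 mm, so it is at a hard stop. I inferred the turn from the pictures and forces; the joint value itself could not be read.
- **Board and block:** the last top picture shows both seams closed.
- **Bystanders:** the glue bottle, the offcut and the screwdriver are where they were. The robot is clear of everything.

**Disagreements:**
- **Finger height:** the reported tool height was about 35–40 mm lower than the fingertips really were, judging by the pictures and by the lack of contact. My first push passed over the block without touching it. I corrected the height after that.
- **Stop angle:** the first hard contact came about where I had predicted it, but that prediction put the wing at −41° in the jig frame. It stands at about −28° in the pictures. The prediction assumed where the screw's zero lies, so I relied on the hard stop instead.

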